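# Load an urgent tube and index it to the sampling stop

## Task

Take the orange-capped urgent tube out of the white rack and stand it fully home in the orange holder of the analyser's urgent-sample disc, which waits at its loading mark, and let go of the tube. Then take the blue bar grip in the middle of the disc and turn it clockwise seen from above, counting the clicks, to the third stop, where the tube stands at the orange arrow, without running on to the fourth. Finish while still holding the grip there, as the disc springs back if let go; turn the disc by its grip only, and leave the other tubes and everything else on the deck undisturbed.

Things in the scene. Friction and masses are not known exactly. Their poses are not given: they have to be found in the camera images.
- stat_tube_mid (a point): Urgent sample tube, the orange-capped one, standing in the rack, free to lift straight out. 84 mm tall, 16 g, 13 mm across with a round bottom; its orange cap, 17 mm across, fills the top 20 mm (cap centre 32 mm above this point). This point: on its axis half-way up, 42 mm above its bottom; z up the tube. The nearest other tube in the row is 46 mm or more away.
- rack: White fixed rack, 34 mm (x) by 160 mm (y) by 48 mm high; a row of seven 15.5 mm square holes along its y axis, 23 mm apart, 40 mm deep, three of them with tubes, bottoms 8 mm above the deck. Origin at the centre of its underside, z up. Tubes are best taken by the cap, the fingers closing along the rack's x axis.
- stat_seat (a point): Centre of the floor of the orange tube holder on the disc, 80 mm from the disc's axis, 38.5 mm above the deck; moves round with the disc. The holder is an upright round collar: bore 16 mm, outside 21 mm, rim 30 mm above this point. A seated tube has its bottom on this point. z up; x points from the holder to the disc's axis.
- grip_mid (a point): Blue bar grip on the disc's hub, an upright bar 64 mm long (this point's x), 14 mm thick (y), 46 mm tall, pointing at the orange holder and turning with the disc. This point: on the disc's axis, 19 mm below the bar's top, 27 mm above its foot, 101.5 mm above the deck, the height to pinch it; z up. The hub below is 38 mm across. Cap tops of tubes on the disc: 122 mm above the deck.
- stat_unit: Fixed ivory base of the urgent-sample disc, 276 mm square, 22 mm high. Origin on the disc's axis at deck level, z up. The 200 mm disc turns in it, its top 34.5 mm above the deck. Wide orange loading mark on the base's -x side; orange arrow 67.5 degrees clockwise of it. A black code reader, 48 mm high, stands outside the rim beside the first stop.
- disc (a joint): Turn of the disc (rad), clockwise from above; starts at 0, the loading stop. Sprung ball stops (clicks) at 0.393, 0.785, 1.178 (third: sampling, at the arrow) and 1.571, hard end just past it. A return spring pulls back with 0.04 N m at 0, 0.12 at the third stop; a stop resists leaving, and draws the disc in, with about 0.06, less than the spring: let go, the disc runs back to 0.
- control_a_mid (a point): Bystander: white-capped control tube in a grey holder on the far side of the disc, same size as the urgent tube; it rides round with the disc. Point half-way up, z up the tube.
- control_b_mid (a point): Bystander: yellow-capped control tube in another grey holder of the disc, same size; it rides round with the disc. Point half-way up, z up the tube.
- tube_green_mid (a point): Bystander: green-capped tube in the rack, same size as the urgent tube. Point half-way up, z up the tube.
- tube_blue_mid (a point): Bystander: blue-capped tube in the rack, same size as the urgent tube. Point half-way up, z up the tube.
- pack_a_mid (a point): Bystander: ivory reagent pack with two white caps, 95 x 36 mm, 98 mm high, on the deck to the left. Point on its axis 45 mm up.
- pack_b_mid (a point): Bystander: ivory reagent pack with two red caps, 95 x 36 mm, 98 mm high, beside the other. Point on its axis 45 mm up.
- vial_mid (a point): Bystander: small jar 28 mm across, 42 mm high, near the robot to its left. Point on its axis 20 mm up.
- scanner_mid (a point): Bystander: hand-held code scanner lying near the robot to its right, 186 mm long, 66 mm wide, 38 mm high. Point in its middle, 20 mm up.

How it is judged:
By the outcome, as a careful person would: the job done as asked, in the order asked, and still so for the second after the job is handed in, while the arm keeps its last pose, push and grip.
It also fails if it takes over 48 s, if anything falls off the work surface, if the arm or the gripper's body presses on something with over 40 N, if the wrist force passes 120 N, or if a joint passes its speed limit or range.

## Robot

A 6-joint arm with a two-finger parallel gripper is mounted at the origin on the work surface. World frame = base frame: x ahead of the robot, y to its left, z up, the work surface at z = 0. Lengths are in m, angles in degrees, forces in N, time in s.
With the tool pointing down it reaches from about 0.35 to 0.875 m from the base axis. Payload 4.2 kg.
Tool frame: the origin (TCP) lies at the centre of the arm's flange, where the gripper is bolted on; the fingertips stand 182 mm ahead of it and the grasp point (between the pads) lies 164 mm ahead of it (r.nose_length is the distance from the TCP to the fingertips, in m); z points along the fingers, y is the line along which they close (so a half turn about z gives the same grasp; the last joint's range is limited). The gripper opens to 87 mm and grips with 3 to 60 N. Pads are 19 mm wide; open, the fingers measure 117 mm over their backs; the gripper's body (75 mm by 190 mm) begins 51 mm behind the grasp point.
Start: joints at [88.614, 22.042, 0.453, 0, -68.411, -14.817], TCP at [0.174, 0.6, 0.405] pointing down, gripper open.
Joint ranges: [-179.83, 179.83], [-69.29, 118.12], [-61.27, 80.66], [-181.25, 117.63], [-171.15, -9.14], [-177.46, 177.46]. Speed limits (degrees/s): [159.86, 159.86, 180, 180, 180, 180].

## Interface

Orientations are given as a 3x3 rotation matrix whose columns are the frame's x, y, z axes.
In Python, from station import r, vision gives the robot as it stands. The module is installed in compiled form; this text tells all that it offers.
- The arm moves only by the shell command python3 -m creep 'ROWS'. ROWS is JSON, a list of rows, each a list of 7 numbers: the opening, from -1 (shut) to 1 (fully open), then the shift along the tool's x, y, z in mm, then the turn, a rotation vector about the tool's x, y, z in degrees. A call has 1 to 8 rows; each row is the pose to reach, as a shift and turn from the pose commanded when the call began, along the tool's axes at that moment; what a row does not reach only later rows make up. A row lasts 1/12 s, in which the tool goes at most 41.7 mm and 7.16 degrees, less where a joint would pass 70% of its speed; a pose out of reach is approached as far as the arm can. A call with a gripper value outside its range is refused whole. The fingers move at their own pace and stop on an object; the grip force is fixed at half the most. Time passes only in rows, so rows that repeat a pose let the fingers close. It gives the time, the measured TCP pose, the force, the opening and the grip force at its end, in the units of the state.
- r.sense(): the state, without advancing time (a new reading comes with each control period).
- vision.capture(name): name is "scene" or "top"; returns (picture, depth): 384x512x3 uint8, red, green, blue; 384x512 float32, m along the optical axis (not along the pixel's ray), 0 where there is no reading.
- vision.camera_model(name): a dict with "vertical_fov" (degrees; the focal length in pixels is half the picture's height over the tangent of half this angle, whatever the lens; pixels are square), "cx", "cy" (the principal point, pixels), "distortion" ([k1, k2, p1, p2, k3] as OpenCV has them; the pictures are not rectified), "extrinsics" (4x4, takes a point from camera to world coordinates). Camera axes: x right, y down, z forward; pixel columns grow to the right and rows downward; lengths in m; the calibration is good to about 2 mm. A picture is of the moment at which its call begins. camera_model takes no time and is no camera call.
- r.finish_job(): hands the job in; it is judged then, once.
Trained networks look in the newest picture that a camera, given by its name, has taken for a name from the list of things; names that differ only in an ending like _2 or _b are one class to them, and where a whole thing is asked for, a point or a joint stands for the part that bears it (a point fixed in the world has none). Each returns a list of dicts, best first, with "conf" (0 to 1); they miss things now and then, are a little off and sometimes report something else, mostly with a low value. They report only what shows in the picture. A call takes as long as a camera call.
- vision.find_in(camera, thing): "uv" ([column, row] in pixels, amid what is visible of it).
- vision.cut_out(camera, thing): "region" (384x512 bool, what is visible of it) and "uv" ([column, row] in pixels, amid what is visible of it).
The state is a dict: "time_s": time; "joints": joint angles; "joint_velocities": joint speeds; "effort": joint torques, N m; "tcp_pos": TCP position; "ee_rot": TCP orientation; "wrist_force": force on the tool from outside, world axes, zero at the start; "moment": the same for the moment, N m; "gripper_width": opening from 0.0 (shut) to 1.0 (fully open); "gripper_force": force on a finger pad.
Only numpy, scipy, OpenCV 4.12 (cv2) and the standard library are available. Lean on these libraries where they do the work, as an engineer would, in place of code of your own. Each camera call takes 0.05 s, during which the arm holds its last target. There are 200 camera calls.

## Working session

There is one attempt and no reset: what is moved stays moved. The work goes in short steps, Python scripts to look and compute and a shell command to move; the robot and the scene stay as the last step left them, time stands still between calls to the robot, and variables do not carry over. Pictures are saved under pics/ and viewed, at most 10 in all, crops included, and the job is handed in when it is done.

```bash
mkdir -p pics
cat > h.py <<'E'
import numpy as np, cv2
from station import r, vision
def cam(n):
    m=vision.camera_model(n); f=192/np.tan(np.radians(m["vertical_fov"]/2))
    K=np.array([[f,0,m["cx"]],[0,f,m["cy"]],[0,0,1]]); return K,np.array(m["distortion"],float),np.array(m["extrinsics"])
def ray(n,uv):
    K,d,E=cam(n); p=cv2.undistortPoints(np.array([[uv]],float),K,d)[0,0]
    return E[:3,3],E[:3,:3]@np.array([p[0],p[1],1])
def atz(n,uv,z):
    o,d=ray(n,uv); return o+d*(z-o[2])/d[2]
def cloud(n,dep):
    K,d,E=cam(n); v,u=np.mgrid[:384,:512]
    p=cv2.undistortPoints(np.stack([u,v],-1).reshape(-1,1,2).astype(float),K,d).reshape(384,512,2)
    P=np.dstack([p*dep[...,None],dep]); return P@E[:3,:3].T+E[:3,3]
def tri(a,b):
    (o1,d1),(o2,d2)=a,b
    d1=d1/np.linalg.norm(d1);d2=d2/np.linalg.norm(d2)
    s=np.linalg.lstsq(np.stack([d1,-d2],1),o2-o1,rcond=None)[0]
    p,q=o1+s[0]*d1,o2+s[1]*d2; return (p+q)/2,np.linalg.norm(p-q)
def save(n,img): cv2.imwrite(f"pics/{n}.png",img[...,::-1])
E
python3 - <<'E'
from h import *
np.set_printoptions(precision=4,suppress=True)
ims={}
for n in("scene","top"):
    im,d=vision.capture(n); save(n+"0",im); ims[n]=d; np.savez(n+"0",im=im,d=d)
    print(n,cam(n)[0][0,0],cam(n)[2].round(3).tolist())
    C=cloud(n,d)
    for t in("stat_tube_mid","stat_seat","grip_mid","rack","stat_unit","disc"):
        for h in vision.cut_out(n,t)[:2]:
            m=h["region"]&(d>0); P=C[m]
            print(t,round(h["conf"],2),np.round(h["uv"],1),m.sum(),np.median(P,0) if m.any() else "",P.max(0) if m.any() else "")
s=r.sense();print(s["time_s"],s["tcp_pos"],s["ee_rot"],s["gripper_width"])
E
```

```text
scene 385.40623535904524 [[0.495, 0.617, -0.612, 1.106], [0.869, -0.349, 0.351, -0.298], [0.004, -0.705, -0.709, 0.84], [0.0, 0.0, 0.0, 1.0]]
stat_tube_mid 0.56 [135.8 263.4] 81 [ 0.5039 -0.2951  0.0796] [ 0.5077 -0.2885  0.093 ]
stat_seat 0.72 [299.3 217.4] 3120 [0.5478 0.1409 0.0342] [0.6361 0.2584 0.1231]
grip_mid 0.76 [296.7 217.8] 3103 [0.5485 0.1406 0.0342] [0.6348 0.2584 0.1238]
rack 0.55 [135.8 275.1] 1390 [ 0.5099 -0.2995  0.0371] [ 0.5269 -0.2134  0.0523]
stat_unit 0.85 [296.  224.4] 7273 [0.5652 0.1297 0.0225] [0.6802 0.2947 0.1231]
disc 0.71 [299.4 222.6] 3065 [0.5484 0.1404 0.0343] [0.6348 0.2498 0.1238]
top 433.3536180099323 [[0.014, -0.977, 0.213, 0.177], [-1.0, -0.013, 0.005, 0.086], [-0.002, -0.213, -0.977, 1.399], [0.0, 0.0, 0.0, 1.0]]
stat_seat 0.57 [233.7 178.3] 2675 [0.5255 0.1516 0.0367] [0.6286 0.2478 0.1279]
grip_mid 0.9 [234.4 178. ] 2805 [0.526  0.1504 0.0366] [0.64   0.2515 0.1279]
rack 0.75 [369.3 187.5] 438 [ 0.4899 -0.2841  0.0462] [ 0.5173 -0.2099  0.0981]
stat_unit 0.78 [234.  180.3] 6576 [0.5166 0.151  0.0263] [0.6748 0.2951 0.1279]
disc 0.92 [231.3 175.3] 2705 [0.5258 0.1506 0.0367] [0.6322 0.2474 0.1279]
0.7 [0.1744 0.6001 0.4047] [[ 0.9603 -0.2791 -0.    ]
 [-0.2791 -0.9603  0.    ]
 [-0.      0.     -1.    ]] 0.9975963090190056
```

Run:
```python
from h import *
a=np.load("scene0.npz")["im"];b=np.load("top0.npz")["im"]
A=cv2.resize(a[120:345,60:440],(800,474),interpolation=cv2.INTER_CUBIC)
B=cv2.resize(b[80:260,160:430],(800,533),interpolation=cv2.INTER_CUBIC)
save("s1",A);save("t1",B)
```

```text
(no output)
```

View pics/s1.png

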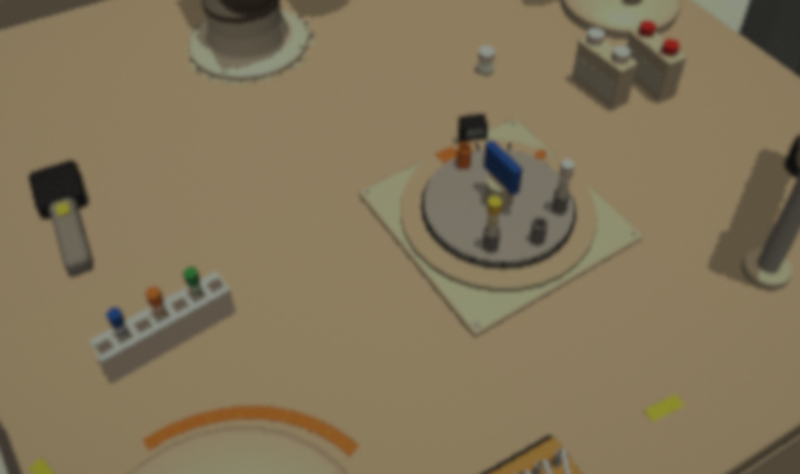

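View pics/t1.png

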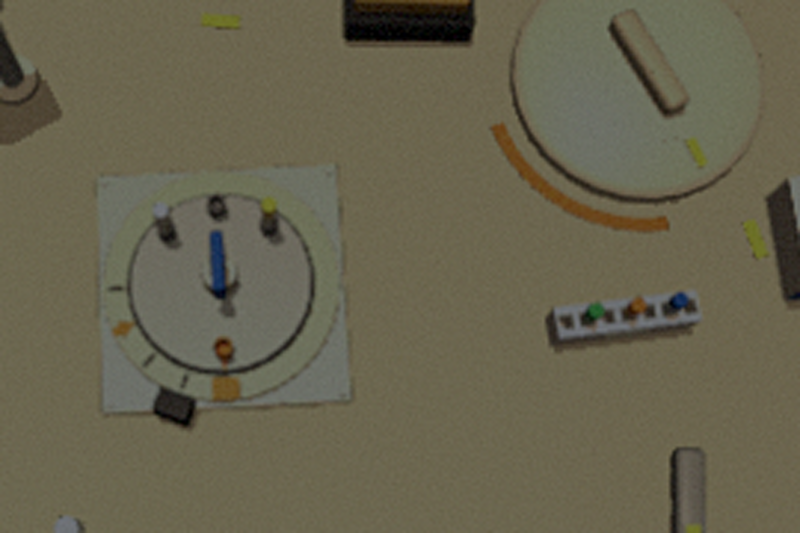

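The scene view shows the orange cap near uv (134,261), the bar at (299,199) and the holder at (280,194). In the top view they are at (375,184), (234,169) and (236,198). Next I'll take colour centroids in both views and triangulate.

```bash
cat > m.py <<'E'
from h import *
np.set_printoptions(precision=4,suppress=True)
def blob(im,kind,uv,w=9):
    u0,v0=int(uv[0])-w,int(uv[1])-w
    f=im[v0:v0+2*w+1,u0:u0+2*w+1].astype(float); s=f.sum(2)+20
    if kind=="o": q=(f[...,0]-f[...,2])/s
    elif kind=="b": q=(f[...,2]-f[...,0])/s
    elif kind=="g": q=(f[...,1]-f[...,0])/s
    q=q-np.median(q); q=np.clip(q-0.35*q.max(),0,None); q=np.minimum(q,q.max()*.5)
    n,l,st,_=cv2.connectedComponentsWithStats((q>0).astype(np.uint8))
    k=1+np.argmax(st[1:,4]); q=q*(l==k)
    vv,uu=np.mgrid[v0:v0+2*w+1,u0:u0+2*w+1]
    return np.array([(q*uu).sum(),(q*vv).sum()])/q.sum(),st[k,4],q>0
E
python3 - <<'E'
from m import *
a=np.load("scene0.npz")["im"];b=np.load("top0.npz")["im"]
T=dict(cap=("o",(133.6,261),(375,183.6),7),hold=("o",(280,194),(235.6,197.8),7),bar=("b",(299,199),(233.6,168.8),14),
 green=("g",(151,250),(361,185),6),blue=("b",(114,270),(389.5,181),6))
R={}
for k,(c,s,t,w) in T.items():
    p,n1,_=blob(a,c,s,w);q,n2,_=blob(b,c,t,w)
    X,g=tri(ray("scene",p),ray("top",q));R[k]=X
    print(k,p,n1,q,n2,X,"gap",round(g,4))
print("hold-bar",np.hypot(*(R["hold"]-R["bar"])[:2]),np.degrees(np.arctan2(*(R["bar"]-R["hold"])[[1,0]])))
print("rackdir",np.degrees(np.arctan2(*(R["green"]-R["blue"])[[1,0]])),np.linalg.norm(R["green"]-R["blue"]))
# base square
C=cloud("top",np.load("top0.npz")["d"])
m=(abs(C[...,2]-.022)<.006)&(abs(C[...,0]-.53)<.2)&(abs(C[...,1]-.15)<.2)
print("base",cv2.minAreaRect(C[m][:,:2].astype(np.float32)*1000))
m=(abs(C[...,2]-.1)<.028)&(abs(C[...,0]-.53)<.05)&(abs(C[...,1]-.15)<.05)
print("bar",C[m].mean(0),cv2.minAreaRect(C[m][:,:2].astype(np.float32)*1000))
m=(abs(C[...,2]-.045)<.01)&(abs(C[...,0]-.49)<.1)&(abs(C[...,1]+.29)<.1)
print("rack",C[m].mean(0),cv2.minAreaRect(C[m][:,:2].astype(np.float32)*1000))
E
```

```text
cap [132.7268 260.1464] 48 [374.4512 183.3498] 23 [ 0.4963 -0.2934  0.0816] gap 0.0015
hold [278.5989 192.7755] 79 [234.9539 197.6347] 33 [0.4496 0.1447 0.0523] gap 0.0046
bar [298.5693 198.8515] 233 [233.1328 169.0894] 84 [0.5322 0.1524 0.0968] gap 0.0003
green [150.441  250.6103] 38 [360.1966 184.9417] 23 [ 0.4903 -0.2476  0.082 ] gap 0.0017
blue [114.3099 270.1901] 39 [388.8159 181.2638] 22 [ 0.5036 -0.3393  0.0826] gap 0.0009
hold-bar 0.08290750513126312 5.286507800666412
rackdir 98.22826077957016 0.09260856199342447
base ((521.1422729492188, 151.40834045410156), (283.2854309082031, 270.8638610839844), 3.9637656211853027)
bar [0.5291 0.1533 0.1047] ((532.059326171875, 153.82077026367188), (65.95169067382812, 31.75059700012207), 0.942038357257843)
rack [ 0.4937 -0.2873  0.0474] ((496.1003723144531, -291.294677734375), (36.304203033447266, 161.02713012695312), 6.12547492980957)
```

```bash
cat > go.py <<'E'
# usage: go.py x y z yaw(of tool y, deg): prints tool shift mm and z turn deg
import sys; from h import *
x,y,z,w=map(float,sys.argv[1:5]); s=r.sense(); R=np.array(s["ee_rot"])
d=R.T@(np.array([x,y,z])-s["tcp_pos"])*1000
yaw=np.degrees(np.arctan2(R[1,1],R[0,1])); t=-((w-yaw+180)%360-180)
print("t",round(s["time_s"],2),"tcp",np.round(s["tcp_pos"],4),"yaw",round(yaw,2),"zaxis",R[:,2].round(4),"-> shift",d.round(1),"turn z",round(t,2),"F",np.round(s["wrist_force"],1),"w",round(s["gripper_width"],3),round(s["gripper_force"],1),"j",np.round(s["joints"],0))
E
python3 - <<'E'
from h import *
C=cloud("top",np.load("top0.npz")["d"])
m=(abs(C[...,0]-.5)<.2)&(abs(C[...,1]+.29)<.13)&(C[...,2]>.06)
for p in C[m][::6]: print(p.round(3),end=" ")
E
P='[1,252,218,0,0,0,0]'
python3 -m creep '[[1,32,27,0,0,0,0],[1,63,55,0,0,0,0],[1,94,82,0,0,0,0],[1,126,109,0,0,0,0],[1,158,136,0,0,0,0],[1,189,164,0,0,0,0],[1,220,191,0,0,0,0],[1,252,218,0,0,0,0]]'
python3 -m creep '[[1,19,34,0,0,0,0],[1,38,69,0,0,0,0],[1,57,103,0,0,0,0],[1,76,138,0,0,0,0],[1,96,172,0,0,0,0],[1,115,206,0,0,0,0],[1,134,240,0,0,0,0],[1,153,275,0,0,0,0]]'
python3 go.py 0.496 -0.293 0.32 -172
```

```text
[ 0.509 -0.334  0.091] [ 0.505 -0.339  0.094] [ 0.503 -0.328  0.087] [ 0.499 -0.245  0.088] [ 0.498 -0.291  0.094] [ 0.499 -0.333  0.093] [ 0.496 -0.245  0.086] [ 0.493 -0.286  0.099] [ 0.497 -0.331  0.087] [ 0.49  -0.239  0.096] [ 0.492 -0.282  0.091] [ 0.498 -0.337  0.068] [ 0.488 -0.246  0.094] [ 0.491 -0.241  0.065] [ 0.491 -0.289  0.066] [ 0.484 -0.249  0.083] time_s: 1.37
tcp_pos: [0.3559, 0.3187, 0.4052]
ee_rot: [[0.96, -0.278, 0.001], [-0.278, -0.96, 0.001], [0.0, -0.001, -1.0]]
wrist_force: [0.9, 0.1, -0.2]
gripper_width: 1.001
gripper_force: 0.0
time_s: 2.03
tcp_pos: [0.4254, 0.012, 0.4053]
ee_rot: [[0.96, -0.278, 0.001], [-0.278, -0.96, 0.001], [0.001, -0.001, -1.0]]
wrist_force: [2.2, 0.3, 0.2]
gripper_width: 1.0
gripper_force: 0.0
t 2.03 tcp [0.4254 0.012  0.4053] yaw -106.17 zaxis [ 1.5e-03  5.0e-04 -1.0e+00] -> shift [152.6 273.4  85.3] turn z 65.83 F [2.2 0.3 0.2] w 1.0 0.0 j [ 24.   2. -26.   0. -62.  50.]
```

```bash
python3 -m creep '[[1,20,35,10,0,0,7],[1,40,70,20,0,0,14],[1,60,105,30,0,0,21],[1,80,140,45,0,0,28],[1,100,175,55,0,0,35],[1,120,210,65,0,0,42],[1,140,245,75,0,0,49],[1,152.6,273.4,85,0,0,56]]' >/dev/null
python3 go.py 0.496 -0.293 0.30 -172
```

```text
t 2.7 tcp [ 0.4966 -0.2941  0.3193] yaw -162.6 zaxis [ 9.e-04 -8.e-04 -1.e+00] -> shift [-1.2  0.2 19.3] turn z 9.4 F [ 0.7  0.  -0.3] w 0.998 0.0 j [-15.  22. -13.   0. -55.  32.]
```

```bash
python3 -m creep '[[1,-1,0,10,0,0,4],[1,-1,0,20,0,0,9.4],[1,-1,0,30,0,0,9.4],[1,-1,0,40,0,0,9.4],[1,-1,0,50,0,0,9.4],[1,-1,0,60,0,0,9.4],[1,-1,0,68,0,0,9.4],[1,-1,0,73.5,0,0,9.4]]' >/dev/null
python3 go.py 0.4965 -0.293 0.246 -172
python3 -m creep '[[0,0,0,0,0,0,0],[-0.5,0,0,0,0,0,0],[-1,0,0,0,0,0,0],[-1,0,0,0,0,0,0],[-1,0,0,0,0,0,0],[-1,0,0,0,0,0,0],[-1,0,0,0,0,0,0],[-1,0,0,0,0,0,0]]'
```

```text
t 3.37 tcp [ 0.4955 -0.2899  0.2451] yaw -171.54 zaxis [-1.1e-03  4.0e-04 -1.0e+00] -> shift [ 3.3 -0.6 -0.9] turn z 0.46 F [-0.9  1.2 -0.3] w 1.003 0.0 j [-14.  26. -18.  -0. -45.  23.]
time_s: 4.03
tcp_pos: [0.4955, -0.2903, 0.2464]
ee_rot: [[0.146, -0.989, 0.0], [-0.989, -0.146, -0.0], [0.0, -0.0, -1.0]]
wrist_force: [0.0, 0.7, 1.0]
gripper_width: 0.477
gripper_force: 0.0
```

```bash
python3 -m creep '[[-1,2.7,0,0,0,0,0],[-1,2.7,0,0,0,0,0],[-1,2.7,0,0,0,0,0],[-1,2.7,0,0,0,0,0],[-1,2.7,0,0,0,0,0],[-1,2.7,0,0,0,0,0],[-1,2.7,0,0,0,0,0]]'
```

```text
time_s: 4.62
tcp_pos: [0.496, -0.2929, 0.2463]
ee_rot: [[0.146, -0.989, 0.0], [-0.989, -0.146, -0.0], [0.0, -0.0, -1.0]]
wrist_force: [-0.3, -0.5, 0.2]
gripper_width: 0.181
gripper_force: 29.9
```

```bash
python3 -m creep '[[-1,0,0,-8,0,0,0],[-1,0,0,-20,0,0,0],[-1,0,0,-35,0,0,0],[-1,0,0,-55,0,0,0],[-1,0,0,-75,0,0,0],[-1,0,0,-95,0,0,0],[-1,0,0,-115,0,0,0],[-1,0,0,-130,0,0,0]]'
python3 - <<'E'
from h import *
a=np.load("scene0.npz")["im"];b=np.load("top0.npz")["im"]
A=cv2.resize(a[170:270,220:380],None,fx=5,fy=5,interpolation=cv2.INTER_CUBIC)
B=cv2.resize(b[130:225,185:285],None,fx=6,fy=6,interpolation=cv2.INTER_CUBIC)
save("s2",cv2.convertScaleAbs(A,alpha=1.6));save("t2",cv2.convertScaleAbs(B,alpha=1.8))
E
python3 go.py 0.45 0.147 0.376 -86
```

```text
time_s: 5.28
tcp_pos: [0.4958, -0.293, 0.3789]
ee_rot: [[0.146, -0.989, 0.002], [-0.989, -0.146, -0.001], [0.001, -0.002, -1.0]]
wrist_force: [0.4, -0.3, 0.2]
gripper_width: 0.181
gripper_force: 30.0
t 5.28 tcp [ 0.4958 -0.293   0.3789] yaw -171.59 zaxis [ 0.0022 -0.0011 -1.    ] -> shift [-441.9  -19.     2.3] turn z -85.59 F [ 0.4 -0.3  0.2] w 0.181 30.0 j [-14.  18.  -9.   0. -63.  23.]
```

View pics/s2.png

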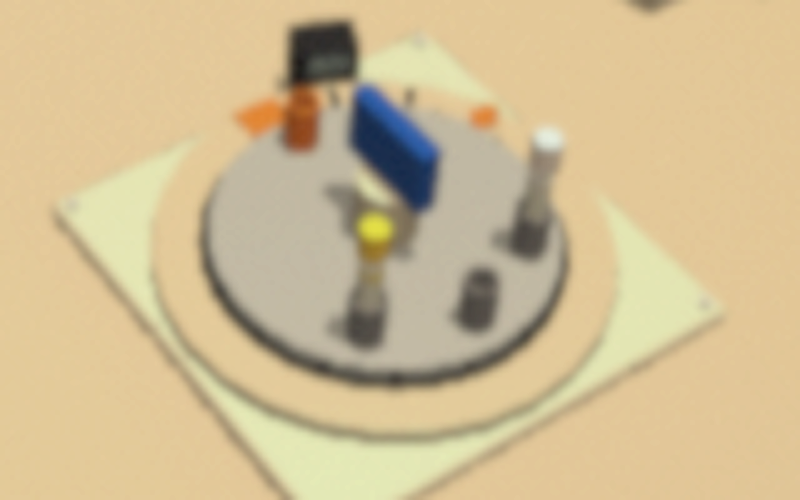

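View pics/t2.png

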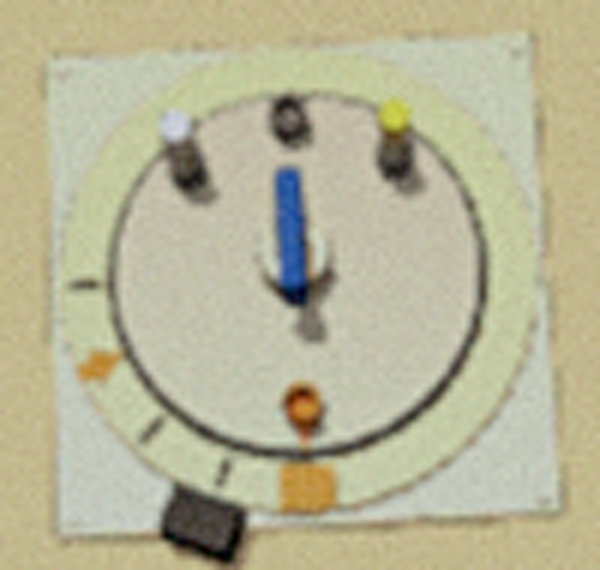

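Run:
```python
from m import *
a=np.load("scene0.npz")["im"];b=np.load("top0.npz")["im"]
t=lambda x,y:((x+.5)/6-.5+185,(y+.5)/6-.5+130); s=lambda x,y:((x+.5)/5-.5+220,(y+.5)/5-.5+170)
P=np.array([atz("top",t(*p),.022) for p in((50,62),(530,38),(565,512),(60,535))])
print("base ctr",P.mean(0)); e=np.diff(np.r_[P,P[:1]],axis=0); print(np.linalg.norm(e[:,:2],axis=1),np.degrees(np.arctan2(e[:,1],e[:,0])))
S=np.array([atz("scene",s(*p),.022) for p in((58,210),(418,38),(722,310))]);print("scene corners",S.round(4).tolist(),"ctr",((S[0]+S[2])/2))
print("holder top",atz("top",t(302,405),.0535),"scene",atz("scene",s(302,121),.0535),tri(ray("top",t(302,405)),ray("scene",s(302,121))))
print("rim scene",atz("scene",s(303,98),.0685),"rim top",atz("top",t(302,402),.0685))
print("mark top",atz("top",t(308,487),.022),"mark scene",atz("scene",s(260,117),.022))
print("arrow top",atz("top",t(99,365),.022))
# bar axis direction from top-edge ends (z .1205)
print("bar ends top",atz("top",t(288,172),.1205),"scene ends",atz("scene",s(367,92),.1205),atz("scene",s(430,155),.1205))
for n,im,uv in(("scene",a,(299,199)),("top",b,(233.6,168.8))):
    _,_,m=blob(im,"b",uv,14); v,u=np.nonzero(m); v=v+int(uv[1])-14;u=u+int(uv[0])-14
    Q=np.array([atz(n,(x,y),.0975)[:2] for x,y in zip(u,v)]); c=np.cov(Q.T); w,V=np.linalg.eigh(c); print(n,Q.mean(0),np.degrees(np.arctan2(V[1,1],V[0,1])))
```

```text
base ctr [0.5274 0.1505 0.022 ]
[0.2686 0.2684 0.2711 0.2672] [ -86.2895 -175.7961   93.4461    3.6712]
scene corners [[0.4219, 0.0012, 0.022], [0.4026, 0.2629, 0.022], [0.6667, 0.2842, 0.022]] ctr [0.5443 0.1427 0.022 ]
holder top [0.4522 0.1469 0.0535] scene [0.4554 0.1432 0.0535] (array([0.4526, 0.1462, 0.0497]), np.float64(0.0018691778339440326))
rim scene [0.4523 0.1451 0.0685] rim top [0.4508 0.1463 0.0685]
mark top [0.4137 0.1441 0.022 ] mark scene [0.4141 0.1407 0.022 ]
arrow top [0.4793 0.2592 0.022 ]
bar ends top [0.5603 0.1538 0.1205] scene ends [0.5093 0.1475 0.1205] [0.5647 0.1503 0.1205]
scene [0.5322 0.1515] 168.62633192227037
top [0.5336 0.1528] -174.55821283299122
```

The views give the holder at about (0.452,0.146) and the axis at about (0.531,0.1515), with the radial direction about 4°. The heights agree with the text. Now I'll carry the tube over.

```bash
python3 -m creep '[[-1,-15,-1,0,0,0,0],[-1,-45,-2,0,0,0,0],[-1,-80,-4,0,0,0,0],[-1,-115,-5,0,0,0,0],[-1,-150,-7,0,0,0,0],[-1,-185,-8,0,0,0,0],[-1,-220,-10,0,0,0,0],[-1,-255,-11,0,0,0,0]]' >/dev/null
python3 -m creep '[[-1,-33,-1,0,0,0,-7],[-1,-65,-2,0,0,0,-14],[-1,-95,-3,0,0,0,-21],[-1,-122,-4,0,0,0,-28],[-1,-145,-5,0,0,0,-35],[-1,-165,-6,0,0,0,-42],[-1,-178,-7,0,0,0,-49],[-1,-185,-8,0,0,0,-56]]' >/dev/null
python3 go.py 0.4515 0.146 0.34 -86
```

```text
t 6.62 tcp [0.4501 0.1466 0.377 ] yaw -115.13 zaxis [ 7.e-04  5.e-04 -1.e+00] -> shift [ 1.5 -0.  37. ] turn z -29.13 F [-0.2 -0.7 -0.4] w 0.185 30.0 j [ 38.   9. -23.   0. -59.  27.]
```

```bash
python3 -m creep '[[-1,1.5,0,8,0,0,-5],[-1,1.5,0,16,0,0,-11],[-1,1.5,0,24,0,0,-17],[-1,1.5,0,32,0,0,-23],[-1,1.5,0,40,0,0,-29],[-1,1.5,0,48,0,0,-29],[-1,1.5,0,54,0,0,-29],[-1,1.5,0,55,0,0,-29]]' >/dev/null
python3 go.py 0.4515 0.146 0.322 -86
python3 - <<'E'
from h import *
o=[]
for n in("scene","top"):
    im,d=vision.capture(n); np.savez(n+"1",im=im,d=d)
    c=(280,185) if n=="scene" else (235,193)
    x=im[c[1]-30:c[1]+30,c[0]-25:c[0]+25]
    o.append(cv2.convertScaleAbs(cv2.resize(x,None,fx=8,fy=8,interpolation=cv2.INTER_CUBIC),alpha=1.7))
save("hov",np.hstack(o))
E
```

```text
t 7.28 tcp [0.4515 0.1442 0.3204] yaw -86.74 zaxis [-0.0018 -0.001  -1.    ] -> shift [ 0.1 -1.7 -1.6] turn z -0.74 F [-0.3  0.8  0.6] w 0.179 30.0 j [ 37.  12. -27.  -0. -51.  56.]
```

View pics/hov.png

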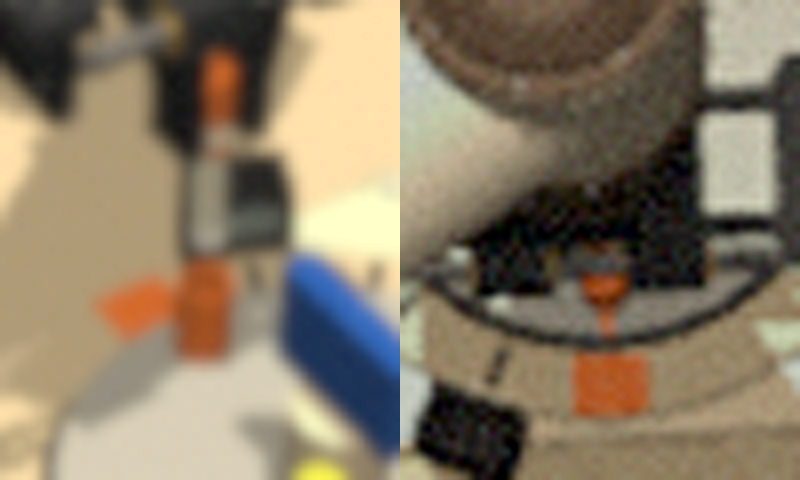

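Run:
```python
from m import *
def proj(n,X):
    K,d,E=cam(n); Ei=np.linalg.inv(E); return cv2.projectPoints(np.array([X],float),cv2.Rodrigues(Ei[:3,:3])[0],Ei[:3,3],K,d)[0][0,0]
def pic(n,X):
    c=(280,185) if n=="scene" else (235,193); o=0 if n=="scene" else 400
    p=proj(n,X); q=((p-[c[0]-25,c[1]-30])+.5)*8-.5; return (q+[o,0]).round(0)
x,y=.4515,.1442
for z in(.146,.12,.10,.0824,.0685,.0535,.0385): print(z,pic("scene",(x,y,z)),pic("top",(x,y,z)))
for dx,dy in((.001,0),(0,.001)): print("per mm",(pic("scene",(x+10*dx,y+10*dy,.0535))-pic("scene",(x,y,.0535)))/10,(pic("top",(x+10*dx,y+10*dy,.0535))-pic("top",(x,y,.0535)))/10)
for n,b in(("scene",(165,245,245,370)),("top",(565,645,270,320))):
    im=np.load(n+"1.npz")["im"].astype(float);c=(280,185) if n=="scene" else (235,193);o=0 if n=="scene" else 400
    q=(im[...,0]-im[...,2])/(im.sum(2)+20); Q=cv2.resize(q[c[1]-30:c[1]+30,c[0]-25:c[0]+25],None,fx=8,fy=8,interpolation=cv2.INTER_LINEAR)
    print(n); 
    for v in range(b[2],b[3],8 if n=="scene" else 6): print(v,(Q[v,b[0]-o:b[1]-o:6]*100).astype(int))
im=np.load("scene1.npz")["im"].sum(2)
print(im[176:190,274:292])
```

```text
0.146 [211. 114.] [600. 228.]
0.12 [208. 170.] [603. 243.]
0.1 [206. 212.] [605. 254.]
0.0824 [203. 249.] [607. 263.]
0.0685 [202. 277.] [608. 270.]
0.0535 [200. 306.] [610. 278.]
0.0385 [198. 335.] [611. 286.]
per mm [1.5 1.7] [ 0.  -2.5]
per mm [ 2.4 -0.9] [-2.6  0. ]
scene
245 [11 11 10  9  7  6  6  6  6  5  6  6  6  6]
253 [11 11 11 11 12 13 12 11 11 11 11 11 11 10]
261 [12 12 13 16 21 25 26 25 24 23 19 16 13 11]
269 [14 15 17 22 28 34 36 36 35 31 25 20 15 12]
277 [19 19 22 27 33 38 39 40 39 36 29 22 17 13]
285 [27 25 28 32 37 40 40 41 41 38 32 24 17 12]
293 [35 33 34 36 39 41 40 40 41 39 31 23 15 10]
301 [40 38 38 38 39 40 41 41 40 38 29 19 11  7]
309 [37 37 38 39 40 41 41 41 40 36 26 17  9  6]
317 [29 29 33 36 38 40 41 41 40 36 25 15  8  5]
325 [18 19 25 31 37 40 40 40 39 35 24 15  8  5]
333 [10 13 20 28 36 40 40 40 38 33 23 14  7  5]
341 [ 7 11 19 28 35 38 39 39 37 31 21 13  7  5]
349 [ 6  9 16 23 30 33 34 33 31 24 16 10  6  5]
357 [ 5  7 10 15 19 21 22 21 19 15 11  7  5  5]
365 [ 4  5  6  8 10 11 11 10  9  8  6  5  5  5]
top
270 [ 4  1  6 11 13  9  9 11 13 17 16  6 -2  9]
276
[... 731 characters left out ...]
107 112 105 104 122 225]
 [263 261 237 183 169 211 235 236 217 174 139 136 143 140 141 133 135 233]
 [264 261 236 183 169 214 240 240 224 191 169 160 157 155 155 143 144 246]
 [264 261 237 181 175 222 250 252 238 199 171 158 152 151 145 135 144 251]
 [265 261 236 181 172 224 255 262 242 192 151 140 130 124 119 114 145 250]
 [264 261 237 181 160 202 238 240 218 167 131 122 123 122 127 129 160 243]
 [263 261 238 187 146 162 192 195 181 156 159 160 163 173 182 189 197 230]
 [262 262 247 203 155 150 164 173 180 192 206 202 198 220 235 234 226 226]
 [260 260 252 219 177 165 169 176 190 216 234 220 198 218 245 244 224 207]
 [250 254 250 223 180 163 164 166 184 217 238 227 192 204 241 237 204 181]]
```

```bash
python3 -m creep '[[-1,1.3,-0.9,0,0,0,-0.7],[-1,1.3,-0.9,5,0,0,-0.7],[-1,1.3,-0.9,10,0,0,-0.7],[-1,1.3,-0.9,13,0,0,-0.7],[-1,1.3,-0.9,16,0,0,-0.7],[-1,1.3,-0.9,18,0,0,-0.7],[-1,1.3,-0.9,20,0,0,-0.7],[-1,1.3,-0.9,20,0,0,-0.7]]'; python3 go.py 0.4528 0.1451 0.2765 -86; python3 -c "from h import *;print(r.sense()['moment'])"
```

```text
time_s: 8.05
tcp_pos: [0.453, 0.1454, 0.3008]
ee_rot: [[0.997, 0.071, -0.001], [0.071, -0.997, -0.001], [-0.001, 0.001, -1.0]]
wrist_force: [-0.0, -0.8, -1.0]
gripper_width: 0.183
gripper_force: 30.0
t 8.05 tcp [0.453  0.1454 0.3008] yaw -85.91 zaxis [-8.e-04 -6.e-04 -1.e+00] -> shift [-0.2  0.2 24.3] turn z 0.09 F [-0.  -0.8 -1. ] w 0.183 30.0 j [ 37.  14. -28.  -0. -48.  57.]
[-0.08660143 -0.00386632  0.01994131]
```

```bash
python3 -m creep '[[-1,0,0,3,0,0,0],[-1,0,0,6,0,0,0],[-1,0,0,9,0,0,0],[-1,0,0,12,0,0,0],[-1,0,0,15,0,0,0],[-1,0,0,18,0,0,0],[-1,0,0,20,0,0,0],[-1,0,0,20,0,0,0]]'; python3 -c "from h import *;print(r.sense()['moment'])"
```

```text
time_s: 8.72
tcp_pos: [0.453, 0.1454, 0.2807]
ee_rot: [[0.997, 0.071, -0.001], [0.071, -0.997, -0.001], [-0.001, 0.001, -1.0]]
wrist_force: [-0.1, -0.5, 0.1]
gripper_width: 0.184
gripper_force: 29.9
[-0.18781364 -0.01956278  0.00787817]
```

Sliding in freely. Next I'll go down gently until it touches the floor.

```bash
python3 -m creep '[[-1,0,0,1.5,0,0,0],[-1,0,0,3,0,0,0],[-1,0,0,4,0,0,0],[-1,0,0,4,0,0,0]]'
python3 -m creep '[[-1,0,0,0.5,0,0,0],[-1,0,0,1,0,0,0],[-1,0,0,1,0,0,0]]'
```

```text
time_s: 9.05
tcp_pos: [0.453, 0.1454, 0.2771]
ee_rot: [[0.997, 0.071, -0.0], [0.071, -0.997, -0.0], [-0.0, 0.0, -1.0]]
wrist_force: [0.6, -0.7, -0.4]
gripper_width: 0.183
gripper_force: 29.9
time_s: 9.3
tcp_pos: [0.4532, 0.1455, 0.2765]
ee_rot: [[0.997, 0.072, 0.001], [0.072, -0.997, 0.0], [0.001, -0.0, -1.0]]
wrist_force: [-0.2, -1.5, 1.4]
gripper_width: 0.185
gripper_force: 29.9
```

```bash
python3 -m creep '[[-1,0,0,0.7,0,0,0],[-1,0,0,1,0,0,0],[-1,0,0,1,0,0,0]]'|sed -n '2p;4p'
python3 -m creep '[[-1,0,0,0.7,0,0,0],[-1,0,0,1,0,0,0],[-1,0,0,1,0,0,0]]'|sed -n '2p;4p'
```

```text
tcp_pos: [0.4536, 0.1457, 0.2762]
wrist_force: [-0.7, -1.3, 4.5]
tcp_pos: [0.4539, 0.1458, 0.276]
wrist_force: [-1.0, -0.8, 9.1]
```

```bash
python3 -m creep '[[-0.6,0,0,-1.5,0,0,0],[-0.4,0,0,-1.5,0,0,0],[0,0,0,-1.5,0,0,0],[0.5,0,0,-1.5,0,0,0],[1,0,0,-1.5,0,0,0],[1,0,0,-1.5,0,0,0],[1,0,0,-1.5,0,0,0],[1,0,0,-1.5,0,0,0]]' | tail -3
python3 -m creep '[[1,0,0,-4,0,0,0],[1,0,0,-10,0,0,0],[1,0,0,-18,0,0,0],[1,0,0,-26,0,0,0],[1,0,0,-34,0,0,0],[1,0,0,-42,0,0,0],[1,0,0,-52,0,0,0],[1,0,0,-62,0,0,0]]'
python3 - <<'E'
from h import *
im,d=vision.capture("scene"); np.savez("scene2",im=im,d=d)
x=im[150:250,235:345]; save("rel",cv2.convertScaleAbs(cv2.resize(x,None,fx=6,fy=6,interpolation=cv2.INTER_CUBIC),alpha=1.7))
E
```

```text
wrist_force: [0.2, 0.8, -0.7]
gripper_width: 0.641
gripper_force: 0.0
time_s: 11.13
tcp_pos: [0.453, 0.1454, 0.3389]
ee_rot: [[0.997, 0.071, 0.0], [0.071, -0.997, 0.0], [0.0, -0.0, -1.0]]
wrist_force: [0.5, 0.4, 0.0]
gripper_width: 0.993
gripper_force: 0.0
```

View pics/rel.png

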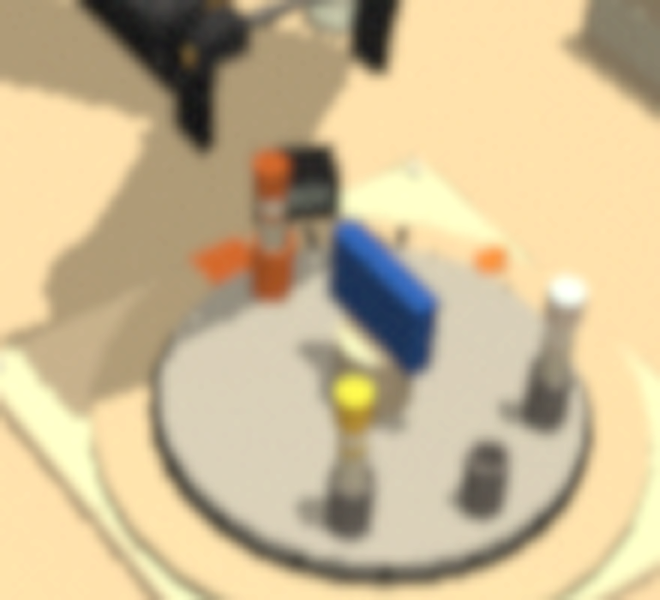

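The tube stands upright in the collar at crop (270,220), and nothing else has moved. Now I'll go to the bar grip.

```bash
python3 -m creep '[[1,10,0,0,0,0,0],[1,25,0,0,0,0,0],[1,40,0,0,0,0,0],[1,55,0,0,0,0,0],[1,68,0,0,0,0,0],[1,76,0,0,0,0,0],[1,80,0,0,0,0,0],[1,80,0,0,0,0,0]]' >/dev/null
python3 go.py 0.5325 0.1513 0.2655 -86
```

```text
t 11.85 tcp [0.5336 0.1511 0.3371] yaw -85.94 zaxis [-8.e-04 -5.e-04 -1.e+00] -> shift [-1.  -0.3 71.6] turn z 0.06 F [ 0.5 -0.4  0.6] w 0.997 0.0 j [ 33.  19. -15.  -0. -56.  62.]
```

```bash
python3 -m creep '[[1,-1,0,10,0,0,0],[1,-1,0,22,0,0,0],[1,-1,0,35,0,0,0],[1,-1,0,48,0,0,0],[0.5,-1,0,58,0,0,0],[0.2,-1,0,66,0,0,0],[0,-1,0,71.5,0,0,0],[-0.3,-1,0,71.5,0,0,0]]' >/dev/null
python3 -m creep '[[-1,0,0,0,0,0,0],[-1,0,0,0,0,0,0],[-1,0,0,0,0,0,0],[-1,0,0,0,0,0,0],[-1,0,0,0,0,0,0],[-1,0,0,0,0,0,0],[-1,0,0,0,0,0,0],[-1,0,0,0,0,0,0]]'
python3 go.py 0.5325 0.1513 0.2655 -86;python3 -c "from h import *;print(r.sense()['moment'])"
```

```text
time_s: 13.18
tcp_pos: [0.5319, 0.1511, 0.2663]
ee_rot: [[0.997, 0.071, 0.0], [0.071, -0.997, 0.0], [0.0, -0.0, -1.0]]
wrist_force: [-0.7, -0.3, 1.2]
gripper_width: 0.17
gripper_force: 0.0
t 13.18 tcp [0.5319 0.1511 0.2663] yaw -85.91 zaxis [ 1.e-04  1.e-04 -1.e+00] -> shift [ 0.6 -0.2  0.8] turn z 0.09 F [-0.7 -0.3  1.2] w 0.17 0.0 j [ 33.  23. -20.   0. -47.  61.]
[-0.0609699  -0.05874015  0.00906246]
```

```bash
python3 -m creep '[[-1,0,0,0,0,0,0],[-1,0,0,0,0,0,0],[-1,0,0,0,0,0,0],[-1,0,0,0,0,0,0]]'
python3 -c "from h import *;print(r.sense()['moment'])"
```

```text
time_s: 13.52
tcp_pos: [0.5319, 0.1509, 0.2663]
ee_rot: [[0.997, 0.071, -0.0], [0.071, -0.997, -0.0], [-0.0, 0.0, -1.0]]
wrist_force: [0.9, -1.8, 1.2]
gripper_width: 0.157
gripper_force: 30.0
[-0.50289677 -0.20529258  0.04851812]
```

```bash
cat > st.py <<'E'
from h import *
s=r.sense();R=np.array(s["ee_rot"]);print(round(s["time_s"],2),"yaw",np.degrees(np.arctan2(R[1,1],R[0,1])).round(2),"F",np.round(s["wrist_force"],1),"M",np.round(s["moment"],3),"tcp",np.round(s["tcp_pos"],4),"w",round(s["gripper_width"],3),s["gripper_force"])
E
python3 -m creep '[[-1,0,0,0,0,0,2],[-1,0,0,0,0,0,4],[-1,0,0,0,0,0,6],[-1,0,0,0,0,0,8],[-1,0,0,0,0,0,10],[-1,0,0,0,0,0,11],[-1,0,0,0,0,0,11]]'>/dev/null; python3 st.py
python3 -m creep '[[-1,0,0,0,0,0,2],[-1,0,0,0,0,0,4],[-1,0,0,0,0,0,6],[-1,0,0,0,0,0,8],[-1,0,0,0,0,0,10],[-1,0,0,0,0,0,11.5],[-1,0,0,0,0,0,11.5]]'>/dev/null; python3 st.py
```

```text
14.1 yaw -96.9 F [ 0.1 -1.5  0.2] M [-0.307 -0.073  0.048] tcp [0.5319 0.1511 0.2663] w 0.159 30.002112658694386
14.68 yaw -108.39 F [-0.1 -1.   1.3] M [-0.031 -0.013  0.025] tcp [0.5319 0.1512 0.2663] w 0.156 29.99982546083629
```

```bash
python3 -m creep '[[-1,0,0,0,0,0,2],[-1,0,0,0,0,0,4],[-1,0,0,0,0,0,6],[-1,0,0,0,0,0,8],[-1,0,0,0,0,0,10],[-1,0,0,0,0,0,11],[-1,0,0,0,0,0,11]]'>/dev/null; python3 st.py
python3 -m creep '[[-1,0,0,0,0,0,2],[-1,0,0,0,0,0,4],[-1,0,0,0,0,0,6],[-1,0,0,0,0,0,8],[-1,0,0,0,0,0,10],[-1,0,0,0,0,0,11.5],[-1,0,0,0,0,0,11.5]]'>/dev/null; python3 st.py
python3 -m creep '[[-1,0,0,0,0,0,2],[-1,0,0,0,0,0,4],[-1,0,0,0,0,0,6],[-1,0,0,0,0,0,8],[-1,0,0,0,0,0,10],[-1,0,0,0,0,0,11],[-1,0,0,0,0,0,11]]'>/dev/null; python3 st.py
python3 - <<'E'
from h import *
im,d=vision.capture("scene"); np.savez("scene3",im=im,d=d)
x=im[150:250,235:345]; save("turn",cv2.convertScaleAbs(cv2.resize(x,None,fx=6,fy=6,interpolation=cv2.INTER_CUBIC),alpha=1.7))
E
```

```text
15.27 yaw -119.35 F [0.1 1.5 1.4] M [0.267 0.033 0.093] tcp [0.5319 0.1514 0.2663] w 0.158 30.00454445835203
15.85 yaw -130.86 F [-0.2  2.3 -0.7] M [0.509 0.003 0.023] tcp [0.532  0.1515 0.2663] w 0.156 30.00175871886313
16.43 yaw -141.83 F [ 0.8  2.9 -1. ] M [ 1.007 -0.095  0.109] tcp [0.5321 0.1516 0.2663] w 0.155 30.009620706550777
```

View pics/turn.png

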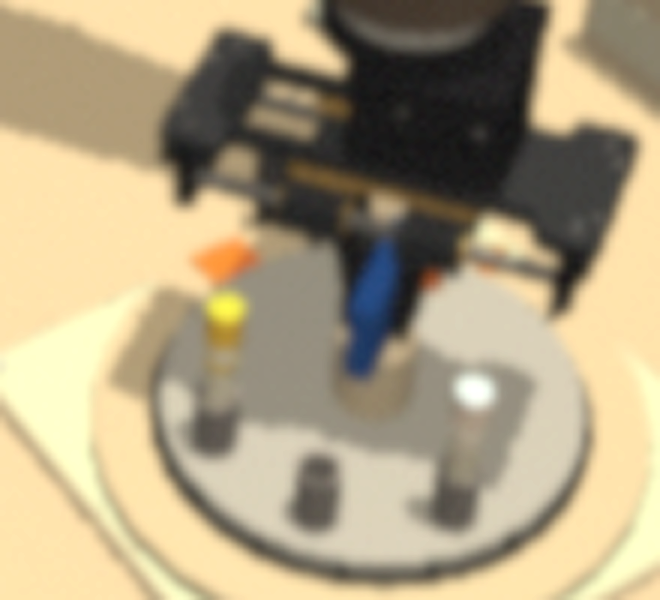

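```bash
python3 -m creep '[[-1,0,0,0,0,0,2],[-1,0,0,0,0,0,4],[-1,0,0,0,0,0,6],[-1,0,0,0,0,0,8],[-1,0,0,0,0,0,10],[-1,0,0,0,0,0,11.5],[-1,0,0,0,0,0,11.5],[-1,0,0,0,0,0,11.5]]'>/dev/null; python3 st.py
python3 - <<'E'
from h import *
im,d=vision.capture("scene"); np.savez("scene4",im=im,d=d)
ax=np.array([.5325,.1512])
def yel(im):
    f=im.astype(float); q=(np.minimum(f[...,0],f[...,1])-f[...,2])/(f.sum(2)+20)*(f[...,1]>.75*f[...,0])
    q[:150]=0;q[260:]=0;q[:,:230]=0;q[:,350:]=0
    q=np.clip(q-.2,0,None); n,l,s,_=cv2.connectedComponentsWithStats((q>0).astype(np.uint8)); k=1+np.argmax(s[1:,4]); q=q*(l==k)
    v,u=np.mgrid[:384,:512]; return ((q*u).sum()/q.sum(),(q*v).sum()/q.sum()),s[k,4]
for n in("scene0","scene2","scene3","scene4"):
    uv,k=yel(np.load(n+".npz")["im"]); X=atz("scene",uv,.112); p=X[:2]-ax
    print(n,np.round(uv,1),k,X.round(4),"r",np.hypot(*p).round(4),"ang",np.degrees(np.arctan2(p[1],p[0])).round(2))
E
```

```text
17.15 yaw -153.32 F [ 1.9  4.2 -1.2] M [ 1.48  -0.429  0.107] tcp [0.5322 0.1516 0.2664] w 0.161 30.00586841488257
scene0 [294.5 216. ] 37 [0.589  0.1007 0.112 ] r 0.0758 ang -41.79
scene2 [293.6 215.7] 37 [0.5872 0.0992 0.112 ] r 0.0755 ang -43.58
scene3 [272.1 201.9] 30 [0.5192 0.0765 0.112 ] r 0.0759 ang -100.13
scene4 [270.2 197.4] 37 [0.5024 0.0807 0.112 ] r 0.0767 ang -113.13
```

```bash
for i in 1 2 3; do python3 -m creep '[[-1,0,0,0,0,0,0],[-1,0,0,0,0,0,0]]'>/dev/null; python3 st.py; done
python3 - <<'E'
from h import *
o=[]
for n,c in(("scene",(290,200)),("top",(235,170))):
    im,d=vision.capture(n); np.savez(n+"5",im=im,d=d)
    o.append(cv2.convertScaleAbs(cv2.resize(im[c[1]-50:c[1]+45,c[0]-50:c[0]+50],None,fx=4,fy=4,interpolation=cv2.INTER_CUBIC),alpha=1.8))
save("fin",np.hstack(o))
ax=np.array([.5325,.1512])
def white(im,uv):
    u0,v0=uv[0]-8,uv[1]-8; f=im[v0:v0+17,u0:u0+17].astype(float); g=f.min(2); q=np.clip(g-.6*g.max()-.4*np.median(g),0,None)
    n,l,s,_=cv2.connectedComponentsWithStats((q>0).astype(np.uint8)); k=1+np.argmax(s[1:,4]); q=q*(l==k)
    v,u=np.mgrid[v0:v0+17,u0:u0+17]; return ((q*u).sum()/q.sum(),(q*v).sum()/q.sum()),s[k,4]
for n,g in(("scene0",(329,198)),("scene2",(329,198)),("scene3",(314,214)),("scene4",(305,215)),("scene5",(305,215))):
    uv,k=white(np.load(n+".npz")["im"],g); X=atz("scene",uv,.116); p=X[:2]-ax
    print(n,np.round(uv,1),k,"r",np.hypot(*p).round(4),"ang",np.degrees(np.arctan2(p[1],p[0])).round(2))
E
```

```text
17.37 yaw -153.32 F [ 2.1  4.9 -1.6] M [ 1.504 -0.444  0.057] tcp [0.5322 0.1516 0.2663] w 0.158 30.006546021904796
17.53 yaw -153.33 F [ 1.6  4.4 -1.8] M [ 1.483 -0.422  0.058] tcp [0.5322 0.1516 0.2663] w 0.156 30.006405101157725
17.7 yaw -153.32 F [ 1.4  5.  -1. ] M [ 1.438 -0.467  0.106] tcp [0.5322 0.1516 0.2663] w 0.16 30.00649945344776
scene0 [329.4 197.1] 13 r 0.0803 ang 52.45
scene2 [329.3 197.9] 15 r 0.0802 ang 50.21
scene3 [313.7 214.6] 21 r 0.0797 ang -5.75
scene4 [307.2 216. ] 23 r 0.0794 ang -18.48
scene5 [307.2 216. ] 23 r 0.0793 ang -18.49
```

View pics/fin.png

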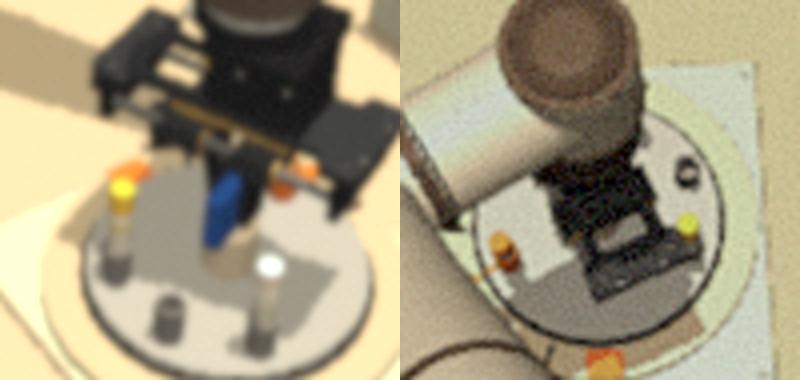

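The tube stands at the orange arrow in the top view, crop (504,252). Both the tool turn (67.4°) and the moment match the third stop, and the grip holds at 30 N.

```bash
python3 -c "from station import r; print(r.finish_job())"
```

```text
the job is handed in; nothing more can be done
None
```

I seated the urgent tube fully in the orange holder and let go of it, then turned the disc clockwise by its grip to the third stop at the orange arrow. I handed the job in at about 18 s with the grip still held; no verdict came back, but in the last pictures the tube stood at the arrow and nothing else on the unit looked disturbed.

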